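Slide the drip-tray grate home and test the jug rinser

TASK

The slotted grate of the drip tray has been left over the jug rinser: push it with the fingertips along its runners, away from the rinser, until its feet drop into the notches and it lies flush with the tray's rim, with the coffee cup still standing on it. Then press the rinser's star-shaped valve right down, let it spring back, and move clear. Do not lift the grate or the cup, and leave everything else on the counter where it stands.

Things in the scene. Friction and masses are not known exactly. Their poses are not given: they have to be found in the camera images.
- tray: steel drip tray fixed to the counter, 378 (x) x 162 (y) x 40 mm high, open on top, walls 4 mm; rim 40 mm above the counter. Origin: centre of its underside; x along its length, away from the rinser; z up. Inside, along both long walls, a level runner 16 mm wide, top 30 mm above the counter, with two notches 20 mm long and 8 mm deep at x = -3 and +157 mm
- home (a point): fixed point of the tray where the grate's origin lies when home: tray x = 77 mm, 24 mm above the counter (grate can have 4 mm of play either way along x). The grate's rinser-side face is then at tray x = -23 mm, and the open rinser bay runs from there to the end wall at x = -185 mm, 154 mm wide at the rim, 122 mm between the runners
- grate: loose slotted steel grate, 0.65 kg, 200 (x) x 150 (y) x 10 mm, axes along the tray's, on four feet 6 mm high that ride on the runners; slots 6 mm wide. Origin: centre, at the level of the feet's undersides; its top is 16 mm above. At the start 65 to 110 mm short of home, origin 30 mm above the counter, top 6 mm above the rim; home, it sinks 6 mm, flush. 3 to 8 N slide it
- grate_edge (a point): middle of the upper edge of the grate's end face on the rinser side (grate x = -100 mm), a place to push: the face is upright, 10 mm high and 150 mm wide. At the start at least 50 mm is free between this face and the tray's end wall
- rinser_top (a point): centre of the top of the rinser's valve, a steel star of six short arms 56 mm across on a round black body on the tray floor, at tray x = -105 mm, y = 0. Its top is 24 mm above the counter (16 mm below the rim) when released; partly under the grate at the start
- rinser (a joint): how far the rinser valve is pressed straight down, m: 0 released, 0.007 right down; it is sprung, about 2 N to start and 5 N right down, and rises by itself
- cup: white espresso cup, 70 mm across the rim, 58 mm high, standing upright on the grate, near its middle or towards the end away from the rinser. Origin: centre of its underside; z is its axis
- jug: steel milk jug, 86 mm across, 105 mm high, on the counter beside the tray's right (-y) side. Origin: centre of its underside; leave it alone
- tamper: steel tamper, 58 mm across, 88 mm high, standing on the counter on the tray's left (+y) side. Origin: centre of its underside; leave it alone
- portafilter: portafilter, steel basket 70 mm across, 45 mm high, with a 140 mm black handle to its -x. Origin: under the basket's centre; leave it alone
- saucers: stack of four white saucers, 120 mm across, 50 mm high. Origin: centre of the underside; leave it alone
- jar: amber glass jar with steel cap, 84 mm across, 130 mm high. Origin: centre of the underside; leave it alone
- brush: cleaning brush, 170 mm long, lying along its x. Origin: underside, middle; leave it alone
Things that resemble listed ones, but are neither listed nor needed, are in the scene too. Leave any brown look-alike of the grate alone. Leave any red look-alike of the cup alone.

How it is judged (in metres and radians):
On the way, in this order (a step that is already met when the one before it is completed fails the run):
1. the grate has dropped into its notches (z of grate in the frame of tray between 0.021 and 0.0255 m and x of grate in the frame of tray between 0.07 and 0.084 m and angle between the x axis of grate and the x axis of tray, either way round below 0.03 rad and angle between the z axis of grate and the z axis of tray, either way round below 0.015 rad), for 0.2 s.
2. the rinser valve is pressed right down, the grate staying home (all of step 1 and value of joint rinser above 0.0055 m), for 0.1 s.
At the end, for the whole second after the job is handed in: The grate lies in its notches: its top within 1.5 mm of the rim, within 7 mm of its home place along the tray and level; the rinser valve has been pressed at least 5.5 of its 7 mm after that and is back within 1 mm of the top; the cup stands upright on the grate; all at rest (all of step 1 and value of joint rinser below 0.001 m and linear speed of each of grate, cup below 0.01 m/s and angle between cup's own z axis and vertical below 0.08 rad and z of cup in the frame of grate between 0.013 and 0.019 m); the robot touches nothing.
It fails at once if the grate is lifted off its runners or tipped (z of grate in the frame of tray above 0.04 m or angle between grate's own z axis and vertical above 0.12 rad).
It fails at once if the cup is lifted, knocked over or falls from the grate (z of cup in the frame of grate above 0.028 m or z of cup in the frame of grate below 0.005 m or angle between cup's own z axis and vertical above 0.4 rad).
It fails at once if something else on the counter is moved (over 25 mm) or knocked over (distance of any of jug, tamper, portafilter, saucers, jar, brush from where it was at the start of the episode above 0.025 m or angle between any of jug, tamper, saucers, jar's own z axis and vertical above 0.3 rad).
It also fails if it takes over 45 s, if anything falls off the work surface, if the arm or the gripper's body presses on something with over 40 N, if the wrist force passes 120 N, or if a joint passes its speed limit or range.

ROBOT

A 6-joint arm with a two-finger parallel gripper is mounted at the origin on the work surface. World frame = base frame: x ahead of the robot, y to its left, z up, the work surface at z = 0. Lengths are in m, angles in degrees, forces in N, time in s.
With the tool pointing down it reaches from about 0.4 to 0.825 m from the base axis. Payload 7 kg.
Tool frame: the origin (TCP) lies at the centre of the arm's flange, where the gripper is bolted on; the fingertips stand 178 mm ahead of it and the grasp point (between the pads) lies 159 mm ahead of it (r.tips_ahead is the z of the fingertips in the tool frame, in m); z points along the fingers, y is the line along which they close (so a half turn about z gives the same grasp; the last joint's range is limited). The gripper opens to 88 mm and grips with 3 to 60 N. Pads are 19 mm wide; open, the fingers measure 130 mm over their backs; the gripper's body (78 mm by 193 mm) begins 47 mm behind the grasp point.
Start: joints at [93.742, 20.546, 0.682, 0, -70.136, -16.507], TCP at [0.149, 0.658, 0.405] pointing down, gripper open.
Joint ranges: [-176.03, 176.03], [-82.01, 121.73], [-58.28, 71.71], [-173.87, 95.51], [-174.79, -0.11], [-173.66, 173.66]. Speed limits (degrees/s): [136.94, 136.94, 172.46, 180, 180, 180].

INTERFACE

Orientations are given as [roll, pitch, yaw] about the fixed x, y, z axes, in that order (R = Rz(yaw) Ry(pitch) Rx(roll)).
In Python, from plant import r gives the robot as it stands. The module is installed in compiled form; this text tells all that it offers.
- The arm moves only by the shell command python3 -m pendant 'ROWS' [FORCE]. ROWS is JSON, a list that holds one entry, the list of rows, each a list of 7 numbers: the shift along the tool's x, y, z in m, then the turn, a rotation vector about the tool's x, y, z in degrees, then the gripper command: -1 is shut, 1 is fully open, values between are in proportion. A call has 1 to 5 rows; each row is the pose to reach, as a shift and turn from the pose commanded when the call began, along the tool's axes at that moment; what a row does not reach only later rows make up. A row lasts 1/10 s, in which the tool goes at most 50 mm and 8.59 degrees, less where a joint would pass 70% of its speed; a pose out of reach is approached as far as the arm can. A call with a gripper value outside its range is refused whole. The fingers move at their own pace and stop on an object; FORCE is the grip in N (left out, the last holds). Time passes only in rows, so rows that repeat a pose let the fingers close. It gives the time, the measured TCP pose, the force, the opening and the grip force at its end, in the units of the state.
- r.get_state(): the state, without advancing time (a new reading comes with each control period).
- r.capture(name): name is "side" or "top" or "wrist"; returns the picture (400x640x3 uint8, red, green, blue); there is no depth.
- r.camera_params(name): a dict with "fx", "fy", "cx", "cy" (pixels), "dist_coeffs" ([k1, k2, p1, p2, k3] as OpenCV has them; the pictures are not rectified), "R" (3x3) and "t" (3): a world point X has camera coordinates R X + t. Camera axes: x right, y down, z forward; pixel columns grow to the right and rows downward; lengths in m; the calibration is good to about 2 mm. A picture is of the moment at which its call begins: read the wrist's pose just before it. camera_params takes no time and is no camera call; for the wrist camera it gives the pose at the moment of the call.
- r.close_job(): hands the job in; it is judged then, once.
The state is a dict: "time_s": time; "joints": joint angles; "qd": joint speeds; "joint_torque": joint torques, N m; "tcp_pos": TCP position; "eef_rot": TCP orientation; "contact_force": force on the tool from outside, world axes, zero at the start; "moment": the same for the moment, N m; "gripper_width": finger opening in m; "gripper_force": force on a finger pad.
Only numpy, scipy, OpenCV 4.12 (cv2) and the standard library are available. Lean on these libraries where they do the work, as an engineer would, in place of code of your own. Each camera call takes 0.05 s, during which the arm holds its last target. There are 200 camera calls.

## Working session

There is one attempt and no reset: what is moved stays moved. The work goes in short steps, Python scripts to look and compute and a shell command to move; the robot and the scene stay as the last step left them, time stands still between calls to the robot, and variables do not carry over. Pictures are saved under pics/ and viewed, at most 10 in all, crops included, and the job is handed in when it is done.

```bash
mkdir -p pics; cat > h.py <<'E'
import numpy as np, cv2
from plant import r
def ray(name,uv,z):
    p=r.camera_params(name);K=np.array([[p['fx'],0,p['cx']],[0,p['fy'],p['cy']],[0,0,1]])
    n=cv2.undistortPoints(np.array(uv,float).reshape(-1,1,2),K,np.array(p['dist_coeffs'])).reshape(-1,2)
    R=np.array(p['R']);c=-R.T@np.array(p['t']);d=np.c_[n,np.ones(len(n))]@R
    z=np.broadcast_to(z,len(d));return c+d*((z-c[2])/d[:,2])[:,None]
def proj(name,X):
    p=r.camera_params(name);K=np.array([[p['fx'],0,p['cx']],[0,p['fy'],p['cy']],[0,0,1]])
    return cv2.projectPoints(np.array(X,float).reshape(-1,1,3),cv2.Rodrigues(np.array(p['R']))[0],np.array(p['t']),K,np.array(p['dist_coeffs']))[0].reshape(-1,2)
def save(name,f,crop=None,s=1):
    i=r.capture(name)[:,:,::-1]
    if crop: i=i[crop[1]:crop[3],crop[0]:crop[2]]
    cv2.imwrite('pics/'+f,cv2.resize(i,None,fx=s,fy=s,interpolation=cv2.INTER_CUBIC))
E
python3 - <<'E'
from h import *
save('top','top.png',s=1.25);save('side','side.png',s=1.25)
s=r.get_state();print(s)
for n in('top','side'):
    p=r.camera_params(n);print(n,-np.array(p['R']).T@p['t'],p['fx'])
E
```

```text
{'time_s': 0.1, 'joints': array([ 9.37413716e+01,  2.05880230e+01,  6.39053874e-01, -2.01106710e-02,
       -7.01327647e+01, -1.65057430e+01]), 'qd': array([ 0.04019328, -0.02024945,  0.04906716,  0.12728   ,  0.07699476,
        0.17675936]), 'joint_torque': array([-2.54157530e-03, -5.84167314e+01,  2.93750811e+01,  7.01563239e+00,
        1.01513753e-02, -4.60526132e-05]), 'tcp_pos': array([0.14910515, 0.65815681, 0.40380111]), 'eef_rot': array([ 1.79916262e+02, -5.09687237e-03, -1.27712156e+01]), 'contact_force': array([-0.43402136, -0.26729786,  0.07406764]), 'moment': array([ 0.02578239, -0.02196627, -0.02777291]), 'gripper_force': 0.0, 'gripper_width': 0.08778050548475282}
top [ 0.25364111 -0.00605427  1.28362258] 408.80822648505637
side [ 0.43681127 -1.02167981  0.98488026] 361.46791644775624
```

View pics/top.png

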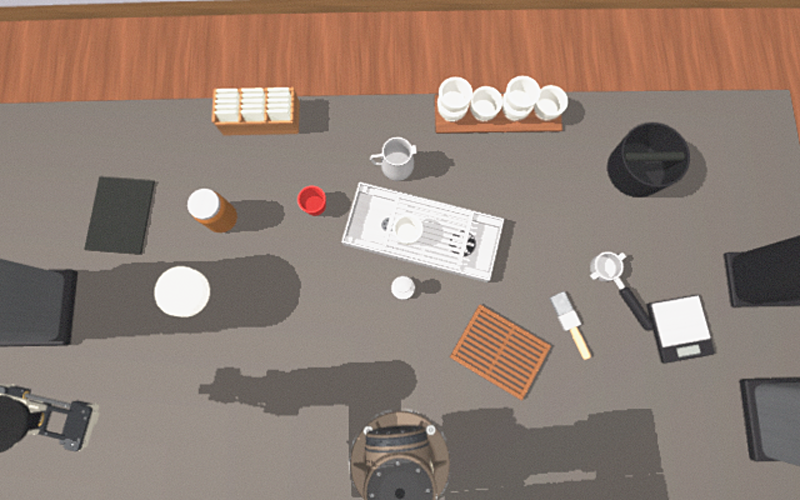

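View pics/side.png

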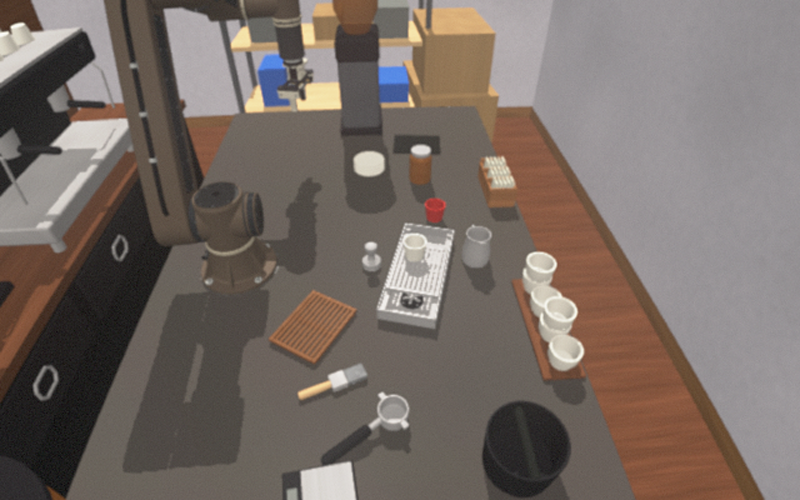

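Candidates in the top view: the grate is either the steel one in the tray (425,230) or the brown look-alike (500,350). The cup is either the white one on the grate (407,228), the red one (312,200) or the cups on the shelf (455–550,100). I choose the steel grate and the white cup, with the rinser at (463,243), and check them in a crop.

```bash
python3 - <<'E'
from h import *
save('top','crop.png',(265,138,410,232),5.5)
E
```

```text
(no output)
```

View pics/crop.png

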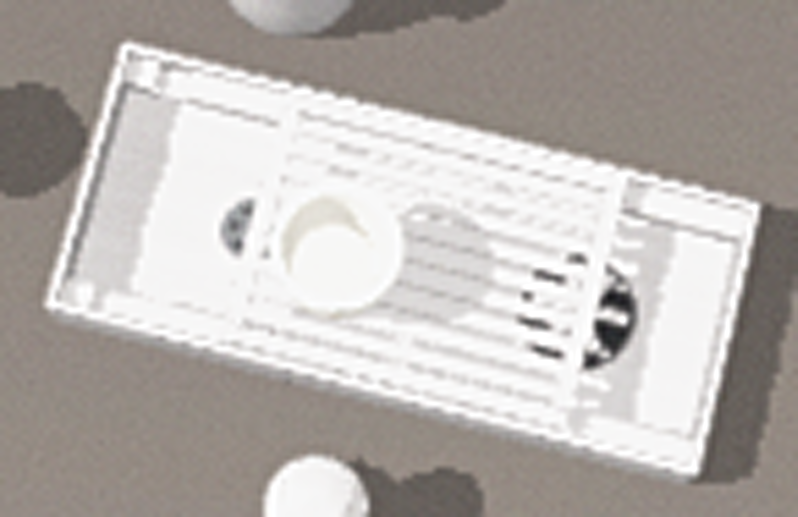

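The crop shows the steel tray with rim corners at (122,43), (760,205), (697,478) and (48,308). The grate's rinser-side edge runs from (628,178) to (570,430), the white cup is near (340,255) and the half-covered rinser near (600,315).

```bash
python3 - <<'E'
from h import *
c=lambda L:[((u+.5)/5.5-.5+265,(v+.5)/5.5-.5+138) for u,v in L]
C=ray('top',c([(122,43),(760,205),(697,478),(48,308)]),.04)[:,:2]
o=C.mean(0);xa=(C[0]+C[3]-C[1]-C[2]);yaw=np.arctan2(xa[1],xa[0]);y2=C[2]+C[3]-C[0]-C[1]
print('o',o,'yaw',np.degrees(yaw),np.degrees(np.arctan2(y2[1],y2[0])),np.linalg.norm(xa)/2,np.linalg.norm(y2)/2)
R=np.array([[np.cos(yaw),-np.sin(yaw)],[np.sin(yaw),np.cos(yaw)]])
E=ray('top',c([(628,178),(570,430),(300,110),(245,320)]),.046)[:,:2];print('grate edges tray',(E-o)@R)
print('cup rim tray',(ray('top',c([(340,255)]),.104)[:,:2]-o)@R, 'tamper',(ray('top',c([(317,507)]),.088)[:,:2]-o)@R)
for x in(-185,-105,-160,-23,77):print(x,o+R@[x/1000,0])
s=r.get_state();print(s['tcp_pos'],s['eef_rot'],r.tips_ahead)
import scipy.spatial.transform as t
print(t.Rotation.from_euler('xyz',s['eef_rot'],degrees=True).as_matrix())
E
```

```text
o [ 0.5536402  -0.06832794] yaw 74.05711364223046 164.53580740360022 0.37786738003018777 0.16238099190498337
grate edges tray [[-0.11166702 -0.07560475]
 [-0.11381012  0.07427389]
 [ 0.07939989 -0.0665928 ]
 [ 0.07764697  0.0603071 ]]
cup rim tray [[0.03281048 0.02405416]] tamper [[0.01027229 0.1574011 ]]
-185 [ 0.50282458 -0.24621209]
-105 [ 0.5247989  -0.16928921]
-160 [ 0.50969156 -0.22217369]
-23 [ 0.54732258 -0.09044326]
77 [0.57479048 0.00571033]
[0.14914543 0.65816558 0.40395091] [ 1.79927397e+02 -9.35148210e-03 -1.27695184e+01] 0.1781
[[ 9.75267068e-01 -2.21029707e-01 -1.20902040e-04]
 [-2.21029680e-01 -9.75266252e-01 -1.27189162e-03]
 [ 1.63214152e-04  1.26715695e-03 -9.99999184e-01]]
```

```bash
cat >> h.py <<'E'
from scipy.spatial.transform import Rotation as Ro
O=np.array([.5536,-.0683]);YAW=74.3;A=np.radians(YAW)
RT=np.array([[np.cos(A),-np.sin(A)],[np.sin(A),np.cos(A)]])
def T(x,y,z): return np.r_[O+RT@[x,y],z]
def go(p,yaw=YAW-180):
    s=r.get_state();M=Ro.from_euler('xyz',s['eef_rot'],degrees=True)
    print('t',s['time_s'],'tips tray',np.round(np.r_[RT.T@(s['tcp_pos'][:2]-O),s['tcp_pos'][2]-r.tips_ahead],4),'F',np.round(s['contact_force'],1),'w',s['gripper_width'])
    print('shift',np.round(M.inv().apply(np.array(p)+[0,0,r.tips_ahead]-s['tcp_pos']),4),'rot',np.round((M.inv()*Ro.from_euler('xyz',[180,0,yaw],degrees=True)).as_rotvec(degrees=True),2))
E
python3 -m pendant '[[[0.185,0.12,0,0,0,40,0.3],[0.185,0.12,0,0,0,40,0.3],[0.185,0.12,0,0,0,40,0.3],[0.185,0.12,0,0,0,40,0.3],[0.185,0.12,0,0,0,40,0.3]]]'
python3 - <<'E'
from h import *
print((ray('top',[(397/1.25,158/1.25)],.1)[:,:2]-O)@RT)
go([.58,.18,.23]);go(T(-.147,0,.20))
E
```

```text
time_s: 0.65
tcp_pos: [0.3051, 0.4973, 0.4048]
eef_rot: [180.0, -0.0, -53.2]
contact_force: [0.4, 0.9, 0.7]
gripper_width: 0.0582
gripper_force: 0.0
[[ 0.10449984 -0.14592149]]
t 0.65 tips tray [0.4773 0.3923 0.2267] F [0.4 0.9 0.7] w 0.05816020855271469
shift [ 0.4188 -0.0302 -0.0032] rot [ 1.000e-02 -3.000e-02  5.248e+01]
t 0.65 tips tray [0.4773 0.3923 0.2267] F [0.4 0.9 0.7] w 0.05816020855271469
shift [0.6914 0.2562 0.0271] rot [ 1.000e-02 -3.000e-02  5.248e+01]
```

```bash
python3 -m pendant '[[[0.24,-0.005,0,0,0,40,0.3],[0.24,-0.005,0,0,0,40,0.3],[0.24,-0.005,0,0,0,40,0.3],[0.24,-0.005,0,0,0,40,0.3],[0.24,-0.005,0,0,0,40,0.3]]]'
python3 - <<'E'
from h import *
go(T(-.147,0,.20))
E
```

```text
time_s: 1.15
tcp_pos: [0.4533, 0.3101, 0.4047]
eef_rot: [180.0, -0.0, -93.1]
contact_force: [0.5, 0.1, 0.6]
gripper_width: 0.0571
gripper_force: 0.0
t 1.15 tips tray [0.3371 0.199  0.2266] F [0.5 0.1 0.6] w 0.057072636144498035
shift [ 0.5158 -0.0889  0.0266] rot [ 0.   -0.   12.57]
```

```bash
python3 -m pendant '[[[0.516,-0.089,0.02,0,0,12.6,0.3],[0.516,-0.089,0.02,0,0,12.6,0.3],[0.516,-0.089,0.02,0,0,12.6,0.3],[0.516,-0.089,0.02,0,0,12.6,0.3],[0.516,-0.089,0.02,0,0,12.6,0.3]]]'
python3 - <<'E'
from h import *
go(T(-.147,0,.15))
E
```

```text
time_s: 1.65
tcp_pos: [0.4824, 0.0624, 0.3952]
eef_rot: [-180.0, 0.0, -105.3]
contact_force: [1.1, -0.2, 0.3]
gripper_width: 0.057
gripper_force: 0.0
t 1.65 tips tray [0.1066 0.1039 0.2171] F [ 1.1 -0.2  0.3] w 0.05695984933779943
shift [ 0.2542 -0.1023  0.067 ] rot [-0.01  0.02  0.36]
```

```bash
python3 -m pendant '[[[0.254,-0.102,0.03,0,0,0.4,0.3],[0.254,-0.102,0.03,0,0,0.4,0.3],[0.254,-0.102,0.03,0,0,0.4,0.3],[0.254,-0.102,0.03,0,0,0.4,0.3],[0.254,-0.102,0.03,0,0,0.4,0.3]]]'
python3 -m pendant '[[[0,0,0.03,0,0,0,0.3],[0,0,0.05,0,0,0,0.3],[0,0,0.05,0,0,0,0.3]]]'
python3 - <<'E'
from h import *
go(T(-.147,0,.034))
save('wrist','w1.png',s=1.25)
print(proj('wrist',[T(-.147,0,.034),T(-.113,0,.046),T(-.113,.075,.046),T(-.113,-.075,.046),T(-.189,.081,.04),T(-.189,-.081,.04)])*1.25)
E
```

```text
time_s: 2.15
tcp_pos: [0.5107, -0.1846, 0.3678]
eef_rot: [-180.0, 0.0, -105.8]
contact_force: [0.8, 0.1, -0.3]
gripper_width: 0.0566
gripper_force: 0.0
time_s: 2.45
tcp_pos: [0.5097, -0.1831, 0.3149]
eef_rot: [179.7, -0.1, -105.9]
contact_force: [-0.5, 1.2, 0.3]
gripper_width: 0.0568
gripper_force: 0.0
t 2.45 tips tray [-0.1224  0.0112  0.1368] F [-0.5  1.2  0.3] w 0.0568279650969563
shift [ 0.0245 -0.0119  0.1028] rot [ 0.33 -0.05 -0.18]
[[378.8121372  218.52964583]
 [378.77300295 266.49781226]
 [479.40525739 266.16427928]
 [278.29917876 266.71772614]
 [491.84998384 161.2414202 ]
 [263.83731911 161.9342237 ]]
```

View pics/w1.png

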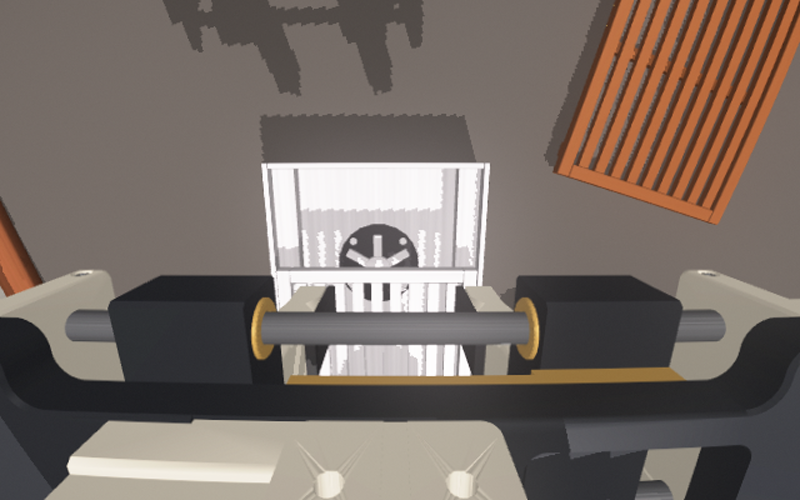

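The wrist view shows the tray's end wall at row 163, the grate edge at row about 268 and the star at (378,250). All of these match the projected estimates.

```bash
python3 -m pendant '[[[0.0245,-0.012,0,0,0,0,0.3],[0.0245,-0.012,0.02,0,0,0,0.3],[0.0245,-0.012,0.05,0,0,0,0.3],[0.0245,-0.012,0.07,0,0,0,0.3],[0.0245,-0.012,0.07,0,0,0,0.3]]]'
python3 - <<'E'
from h import *
go(T(-.147,0,.034))
E
```

```text
time_s: 3.0
tcp_pos: [0.5156, -0.2088, 0.2468]
eef_rot: [179.8, -0.0, -105.7]
contact_force: [-0.7, 0.3, -0.1]
gripper_width: 0.057
gripper_force: 0.0
t 3.0 tips tray [-0.1456 -0.0014  0.0687] F [-0.7  0.3 -0.1] w 0.05701715794049774
shift [0.0014 0.0013 0.0347] rot [ 0.17 -0.03 -0.02]
```

```bash
python3 -m pendant '[[[0.001,0.001,0.015,0,0,0,0.3],[0.001,0.001,0.03,0,0,0,0.3],[0.001,0.001,0.034,0,0,0,0.3],[0.001,0.001,0.034,0,0,0,0.3],[0.001,0.001,0.034,0,0,0,0.3]]]'
python3 -m pendant '[[[-0.005,0,0,0,0,0,0.3],[-0.01,0,0,0,0,0,0.3],[-0.015,0,0,0,0,0,0.3],[-0.02,0,0,0,0,0,0.3],[-0.025,0,0,0,0,0,0.3]]]'
python3 - <<'E'
from h import *
go(T(-.035,0,.034))
E
```

```text
time_s: 3.5
tcp_pos: [0.5154, -0.21, 0.2153]
eef_rot: [-179.9, 0.0, -105.7]
contact_force: [-0.6, 0.0, 0.2]
gripper_width: 0.0573
gripper_force: 0.0
time_s: 4.0
tcp_pos: [0.5216, -0.1855, 0.2139]
eef_rot: [180.0, -0.0, -105.7]
contact_force: [-0.5, -9.9, 0.2]
gripper_width: 0.0572
gripper_force: 4.5
t 4.0 tips tray [-0.1215 -0.0009  0.0358] F [-0.5 -9.9  0.2] w 0.05724634066770173
shift [-0.0865  0.001   0.0018] rot [ 0.   -0.01 -0.05]
```

```bash
python3 -m pendant '[[[-0.004,0,0.001,0,0,0,0.3],[-0.008,0,0.001,0,0,0,0.3],[-0.012,0,0.001,0,0,0,0.3],[-0.016,0,0.001,0,0,0,0.3],[-0.02,0,0.001,0,0,0,0.3]]]'
python3 -m pendant '[[[-0.004,0,0,0,0,0,0.3],[-0.008,0,0,0,0,0,0.3],[-0.012,0,0,0,0,0,0.3],[-0.016,0,0,0,0,0,0.3],[-0.02,0,0,0,0,0,0.3]]]'
python3 -m pendant '[[[-0.004,0,0,0,0,0,0.3],[-0.008,0,0,0,0,0,0.3],[-0.012,0,0,0,0,0,0.3],[-0.016,0,0,0,0,0,0.3],[-0.02,0,0,0,0,0,0.3]]]'
python3 - <<'E'
from h import *
go(T(-.033,0,.034))
save('top','t2.png',(265,138,410,232),5.5)
E
```

```text
time_s: 4.5
tcp_pos: [0.5268, -0.1673, 0.2134]
eef_rot: [180.0, -0.1, -105.7]
contact_force: [-2.8, -8.5, 4.2]
gripper_width: 0.0572
gripper_force: 3.8
time_s: 5.0
tcp_pos: [0.5322, -0.1481, 0.2134]
eef_rot: [180.0, -0.1, -105.7]
contact_force: [-1.9, -7.4, 4.6]
gripper_width: 0.057
gripper_force: 3.9
time_s: 5.5
tcp_pos: [0.5375, -0.1289, 0.2133]
eef_rot: [180.0, -0.1, -105.8]
contact_force: [-2.4, -7.7, 5.6]
gripper_width: 0.0569
gripper_force: 4.0
t 5.5 tips tray [-0.0627 -0.0009  0.0352] F [-2.4 -7.7  5.6] w 0.05685893401286066
shift [-0.0297  0.0009  0.0012] rot [ 0.03 -0.09 -0.05]
```

View pics/t2.png

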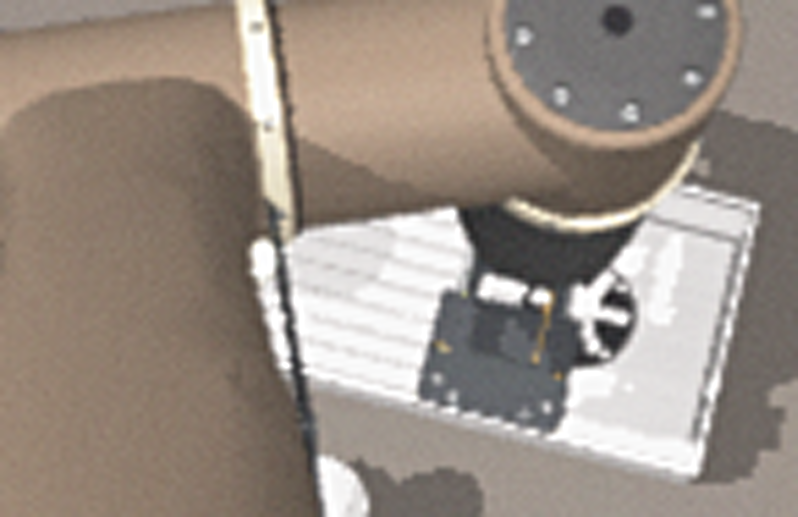

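The arm hides most of the tray here, but the star at (605,318) is now uncovered, so the grate is sliding as intended.

```bash
python3 -m pendant '[[[-0.004,0,0,0,0,0,0.3],[-0.008,0,0,0,0,0,0.3],[-0.012,0,0,0,0,0,0.3],[-0.016,0,0,0,0,0,0.3],[-0.02,0,0,0,0,0,0.3]]]'
python3 -m pendant '[[[-0.002,0,0,0,0,0,0.3],[-0.004,0,0,0,0,0,0.3],[-0.006,0,0,0,0,0,0.3],[-0.007,0,0,0,0,0,0.3]]]'
python3 - <<'E'
from h import *
go(T(-.033,0,.034))
E
```

```text
time_s: 6.05
tcp_pos: [0.5429, -0.1096, 0.2132]
eef_rot: [180.0, -0.1, -105.8]
contact_force: [-1.9, -7.4, 5.0]
gripper_width: 0.0569
gripper_force: 3.9
time_s: 6.45
tcp_pos: [0.5448, -0.1025, 0.2128]
eef_rot: [180.0, -0.1, -105.8]
contact_force: [-1.3, -6.6, 1.9]
gripper_width: 0.057
gripper_force: 3.4
t 6.45 tips tray [-0.0353 -0.0008  0.0347] F [-1.3 -6.6  1.9] w 0.056972638181555346
shift [-0.0023  0.0008  0.0007] rot [ 0.04 -0.05 -0.06]
```

```bash
for i in 1; do :; done; python3 -m pendant '[[[-0.001,0,0,0,0,0,0.3],[-0.002,0,0,0,0,0,0.3]]]'
python3 -m pendant '[[[-0.001,0,0,0,0,0,0.3],[-0.002,0,0,0,0,0,0.3],[-0.002,0,0,0,0,0,0.3]]]'
python3 - <<'E'
from h import *
save('side','s2.png',(290,165,380,270),5.5)
go(T(-.033,0,.034))
E
```

```text
time_s: 6.65
tcp_pos: [0.5453, -0.1007, 0.2128]
eef_rot: [179.9, -0.1, -105.8]
contact_force: [-1.8, -6.3, 3.2]
gripper_width: 0.0565
gripper_force: 3.5
time_s: 6.95
tcp_pos: [0.5458, -0.0987, 0.2128]
eef_rot: [179.9, -0.1, -105.8]
contact_force: [-1.2, -5.1, 2.0]
gripper_width: 0.0569
gripper_force: 3.1
t 7.0 tips tray [-0.0314 -0.0007  0.0347] F [-1.2 -5.3  1.8] w 0.05712213447404427
shift [0.0016 0.0007 0.0007] rot [ 0.06 -0.06 -0.07]
```

View pics/s2.png

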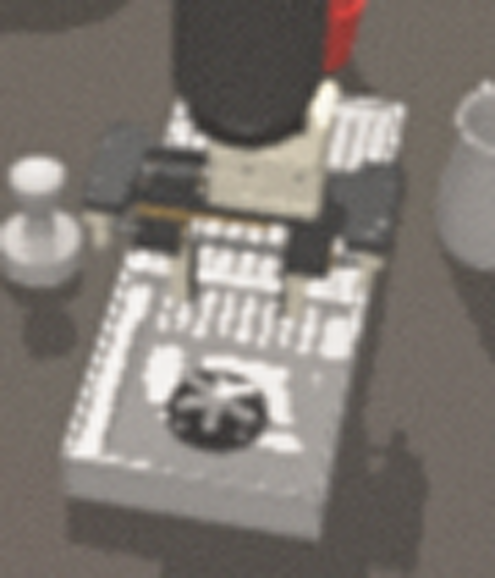

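The side view shows the tool behind the grate face and the star clear at (217,410), but it can't tell me whether the grate has dropped. I'll keep pushing in small steps.

```bash
python3 -m pendant '[[[-0.001,0,0,0,0,0,0.3],[-0.002,0,0,0,0,0,0.3]]]'
python3 -m pendant '[[[-0.001,0,0,0,0,0,0.3],[-0.002,0,0,0,0,0,0.3]]]'
python3 - <<'E'
from h import *
go(T(-.033,0,.034))
E
```

```text
time_s: 7.2
tcp_pos: [0.5463, -0.097, 0.2128]
eef_rot: [179.9, -0.1, -105.8]
contact_force: [-1.6, -7.0, 2.1]
gripper_width: 0.0571
gripper_force: 3.5
time_s: 7.4
tcp_pos: [0.5466, -0.0957, 0.2128]
eef_rot: [179.9, -0.1, -105.8]
contact_force: [-1.9, -16.1, 3.0]
gripper_width: 0.0571
gripper_force: 8.0
t 7.4 tips tray [-0.0283 -0.0007  0.0347] F [ -1.9 -16.1   3. ] w 0.05706468480920171
shift [0.0047 0.0007 0.0008] rot [ 0.1  -0.15 -0.06]
```

The force jumped to 16 N, so the feet are probably against the notch ends. I'll back off, lift and check.

```bash
python3 -m pendant '[[[0.005,0,0,0,0,0,0.3],[0.025,0,0,0,0,0,0.3],[0.05,0,-0.005,0,0,0,0.3],[0.075,0,-0.04,0,0,0,0.3],[0.077,0,-0.07,0,0,0,0.3]]]'
python3 -m pendant '[[[0.03,0,-0.03,0,0,0,-1],[0.05,0,-0.03,0,0,0,-1],[0.05,0,-0.03,0,0,0,-1]]]'
python3 - <<'E'
from h import *
i=[r.capture('wrist')[:,:,::-1],r.capture('side')[160:280,285:385,::-1]]
cv2.imwrite('pics/w3.png',i[0]);cv2.imwrite('pics/s3.png',cv2.resize(i[1],None,fx=5,fy=5,interpolation=cv2.INTER_CUBIC))
go(T(-.105,0,.034))
print(proj('wrist',[T(-.023,s*.075,.040) for s in(-1,1)]+[T(-.023,s*.081,.04) for s in(-1,1)]))
print((proj('side',[T(-.023,s*.075,z) for z in(.04,.046) for s in(-1,1)])-[285,160])*5)
E
```

```text
time_s: 7.9
tcp_pos: [0.5256, -0.1701, 0.2832]
eef_rot: [179.9, -0.0, -105.9]
contact_force: [0.8, 0.6, 0.4]
gripper_width: 0.0569
gripper_force: 0.0
time_s: 8.2
tcp_pos: [0.5124, -0.2181, 0.3138]
eef_rot: [-179.9, 0.1, -105.9]
contact_force: [0.4, 0.2, -0.4]
gripper_width: 0.0383
gripper_force: 0.0
t 8.3 tips tray [-0.154  -0.0007  0.1345] F [-0.3 -0.5 -0.5] w 0.030408266008541136
shift [-0.049   0.0008  0.1005] rot [ 0.    0.03 -0.13]
[[245.16479899 322.8494141 ]
 [387.15064356 322.4628959 ]
 [239.52116047 322.80614453]
 [392.79220034 322.38892246]]
[[343.36775768 300.96390922]
 [142.72881525 269.55937402]
 [343.92941442 295.19426757]
 [142.66833954 263.79602975]]
```

View pics/w3.png

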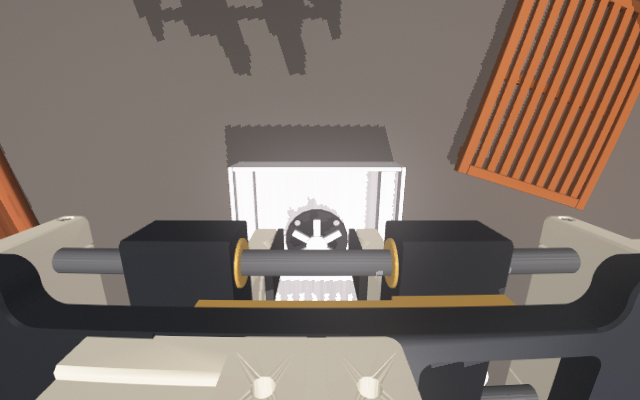

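View pics/s3.png

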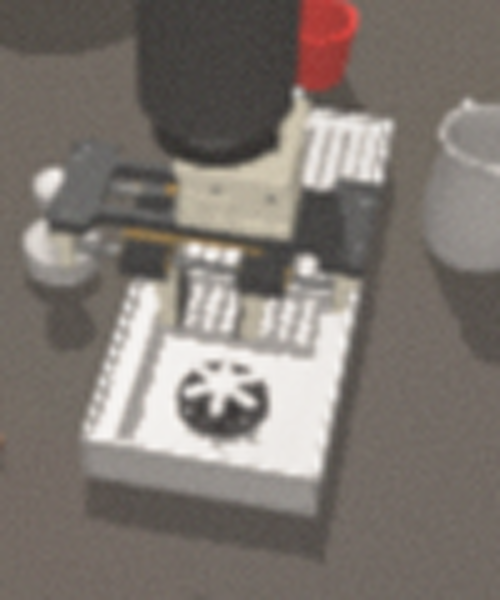

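The gripper hides the grate's face in both views, so I'll move aside for a clean top view.

```bash
python3 -m pendant '[[[0.05,0,-0.01,0,0,0,-1],[0.1,0,-0.02,0,0,0,-1],[0.14,0,-0.02,0,0,0,-1],[0.17,0,-0.02,0,0,0,-1],[0.17,0,-0.02,0,0,0,-1]]]'
python3 - <<'E'
from h import *
save('top','t4.png',(265,138,410,232),5.5)
go(T(-.105,0,.034))
f=lambda P:np.round((proj('top',P)-[265,138])*5.5+2.5).tolist()
print(f([T(-.023,s*.075,.040) for s in(-1,1)]+[T(.177,s*.075,.04) for s in(-1,1)]))
E
```

```text
time_s: 8.8
tcp_pos: [0.466, -0.3824, 0.3316]
eef_rot: [179.9, 0.0, -105.9]
contact_force: [0.6, -0.2, -0.8]
gripper_width: 0.0004
gripper_force: 0.0
t 8.85 tips tray [-0.3247 -0.0007  0.1535] F [-0.1  0.1 -0.7] w 0.0005068474483065525
shift [-0.2196  0.0011  0.1196] rot [ 0.1   0.03 -0.18]
[[476.0, 144.0], [412.0, 392.0], [140.0, 60.0], [70.0, 304.0]]
```

View pics/t4.png

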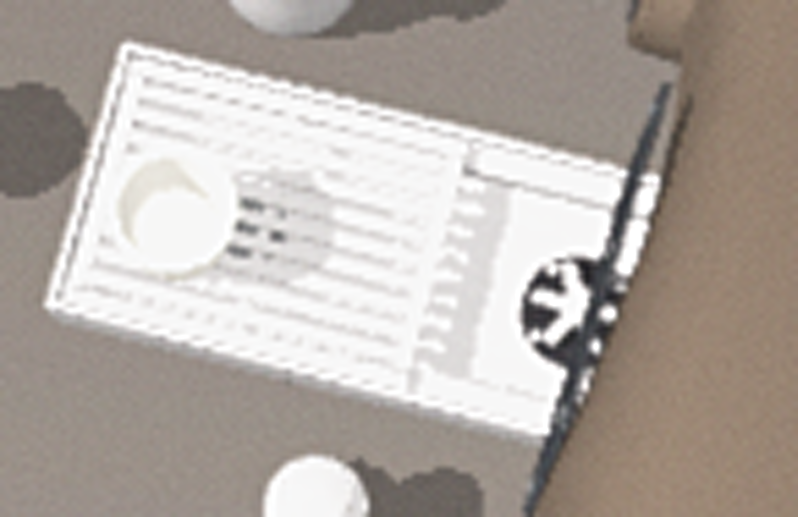

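The top view shows the grate's rinser-side edge at (470,145)–(410,390), within 1–2 mm of its home projection. The cup stands upright at (180,215) and the star is clear at (575,310). To confirm the drop, I'll touch the grate's top lightly with closed fingertips at tray x = 0.01.

```bash
python3 -m pendant '[[[-0.05,0,0,0,0,0,-1],[-0.1,0.001,0.02,0,0,0,-1],[-0.15,0.001,0.04,0,0,0,-1],[-0.2,0.001,0.055,0,0,0,-1],[-0.24,0.001,0.055,0,0,0,-1]]]'
python3 -m pendant '[[[-0.05,0,0,0,0,0,-1],[-0.095,0,0.01,0,0,0,-1],[-0.095,0,0.03,0,0,0,-1],[-0.095,0,0.042,0,0,0,-1],[-0.095,0,0.045,0,0,0,-1]]]'
python3 - <<'E'
from h import *
go(T(-.105,0,.048))
E
```

```text
time_s: 9.35
tcp_pos: [0.5303, -0.1458, 0.2757]
eef_rot: [179.8, -0.0, -105.7]
contact_force: [1.0, -0.2, 1.8]
gripper_width: -0.0
gripper_force: 0.0
time_s: 9.85
tcp_pos: [0.5557, -0.0569, 0.231]
eef_rot: [179.8, -0.1, -105.7]
contact_force: [0.1, -0.1, -0.4]
gripper_width: 0.0006
gripper_force: 0.0
t 9.85 tips tray [0.0115 0.0011 0.0529] F [ 0.1 -0.1 -0.4] w 0.0006372747025849245
shift [ 0.1165 -0.0011  0.0051] rot [ 0.19 -0.08  0.  ]
```

```bash
python3 -m pendant '[[[0,0,0.002,0,0,0,-1],[0,0,0.004,0,0,0,-1],[0,0,0.005,0,0,0,-1],[0,0,0.005,0,0,0,-1]]]'
python3 -m pendant '[[[0,0,0.001,0,0,0,-1],[0,0,0.002,0,0,0,-1],[0,0,0.003,0,0,0,-1],[0,0,0.003,0,0,0,-1]]]'
```

```text
time_s: 10.25
tcp_pos: [0.5566, -0.0583, 0.2283]
eef_rot: [-180.0, 0.0, -105.8]
contact_force: [0.1, 0.2, 0.9]
gripper_width: 0.0004
gripper_force: 0.0
time_s: 10.65
tcp_pos: [0.5566, -0.0577, 0.2248]
eef_rot: [180.0, -0.0, -105.8]
contact_force: [-0.2, -0.4, -0.4]
gripper_width: 0.0006
gripper_force: 0.0
```

```bash
python3 -m pendant '[[[0,0,0.001,0,0,0,-1],[0,0,0.002,0,0,0,-1],[0,0,0.003,0,0,0,-1],[0,0,0.003,0,0,0,-1]]]'
python3 -m pendant '[[[0,0,0.001,0,0,0,-1],[0,0,0.002,0,0,0,-1],[0,0,0.003,0,0,0,-1],[0,0,0.003,0,0,0,-1]]]'
```

```text
time_s: 11.05
tcp_pos: [0.5566, -0.0577, 0.2217]
eef_rot: [180.0, -0.0, -105.8]
contact_force: [0.4, 0.2, -0.4]
gripper_width: 0.0003
gripper_force: 0.0
time_s: 11.45
tcp_pos: [0.5565, -0.0577, 0.2187]
eef_rot: [180.0, -0.0, -105.8]
contact_force: [-0.0, -0.3, -0.7]
gripper_width: 0.0007
gripper_force: 0.0
```

The tips reached z = 0.0406 without contact, which is below the undropped top at 0.046, so the grate has dropped. Now for the valve.

```bash
python3 -m pendant '[[[0,0,-0.025,0,0,0,-1],[0.05,0,-0.025,0,0,0,-1],[0.1,0,-0.025,0,0,0,-1],[0.1165,-0.001,-0.02,0,0,0,-1],[0.1165,-0.001,0.0,0,0,0,-1]]]'
python3 -m pendant '[[[0,0,0.005,0,0,0,-1],[0,0,0.01,0,0,0,-1],[0,0,0.012,0,0,0,-1],[0,0,0.012,0,0,0,-1]]]'
python3 - <<'E'
from h import *
go(T(-.105,0,.017))
E
```

```text
time_s: 11.95
tcp_pos: [0.526, -0.1724, 0.2205]
eef_rot: [-179.8, 0.0, -105.9]
contact_force: [1.2, 0.2, 0.2]
gripper_width: 0.0006
gripper_force: 0.0
time_s: 12.35
tcp_pos: [0.5262, -0.1696, 0.207]
eef_rot: [-180.0, -0.0, -105.7]
contact_force: [-0.3, 0.5, -0.0]
gripper_width: 0.0003
gripper_force: 0.0
t 12.35 tips tray [-0.105  -0.0011  0.0289] F [-0.3  0.5 -0. ] w 0.00031441194856091374
shift [0.     0.0011 0.0119] rot [-0.   -0.   -0.01]
```

Next, press down 12 mm in small rows.

```bash
python3 -m pendant '[[[0,0.001,0.003,0,0,0,-1],[0,0.001,0.006,0,0,0,-1],[0,0.001,0.008,0,0,0,-1],[0,0.001,0.009,0,0,0,-1]]]'
python3 -m pendant '[[[0,0,0.001,0,0,0,-1],[0,0,0.002,0,0,0,-1],[0,0,0.003,0,0,0,-1],[0,0,0.003,0,0,0,-1]]]'
```

```text
time_s: 12.75
tcp_pos: [0.5252, -0.1696, 0.198]
eef_rot: [-180.0, 0.0, -105.7]
contact_force: [-1.1, 3.9, 3.8]
gripper_width: 0.0004
gripper_force: 1.9
time_s: 13.15
tcp_pos: [0.5252, -0.1697, 0.1954]
eef_rot: [-180.0, 0.0, -105.8]
contact_force: [-1.3, 4.6, 8.5]
gripper_width: 0.0003
gripper_force: 4.0
```

```bash
python3 -m pendant '[[[0,0,0.001,0,0,0,-1],[0,0,0.001,0,0,0,-1],[0,0,0.001,0,0,0,-1]]]'
python3 -m pendant '[[[0,0,-0.005,0,0,0,-1],[0,0,-0.01,0,0,0,-1],[0,0,-0.03,0,0,0,-1],[0,0,-0.07,0,0,0,-1],[0,0,-0.11,0,0,0,-1]]]'
python3 -m pendant '[[[0.05,0,-0.03,0,0,0,-1],[0.1,0,-0.03,0,0,0,-1],[0.15,0,-0.03,0,0,0,-1],[0.2,0,-0.03,0,0,0,-1],[0.2,0,-0.03,0,0,0,-1]]]'
python3 - <<'E'
from h import *
save('top','t5.png',(265,138,410,232),5.5)
E
```

```text
time_s: 13.45
tcp_pos: [0.5252, -0.1697, 0.1952]
eef_rot: [-179.9, 0.0, -105.7]
contact_force: [-4.7, 5.8, 17.9]
gripper_width: 0.0008
gripper_force: 8.7
time_s: 13.95
tcp_pos: [0.5242, -0.1702, 0.3041]
eef_rot: [179.8, -0.1, -105.8]
contact_force: [1.5, 0.6, -0.0]
gripper_width: 0.0005
gripper_force: 0.0
time_s: 14.45
tcp_pos: [0.4684, -0.3664, 0.3332]
eef_rot: [179.9, -0.0, -106.0]
contact_force: [0.1, 0.6, -1.2]
gripper_width: 0.0006
gripper_force: 0.0
```

View pics/t5.png

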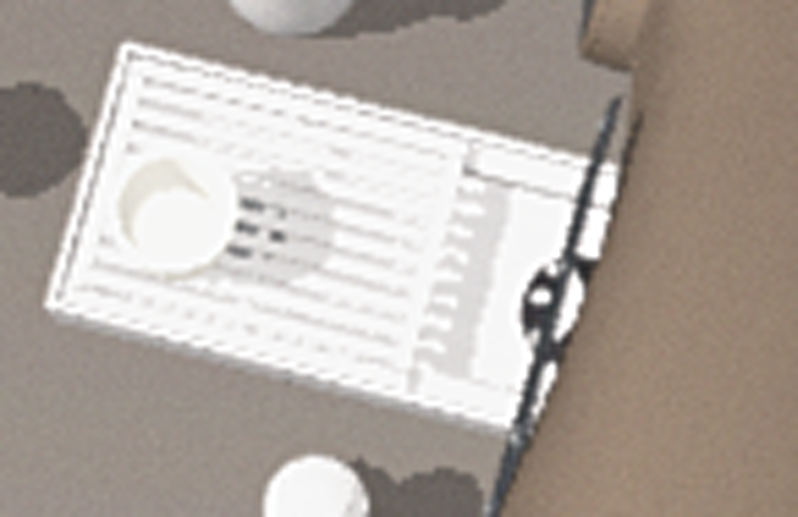

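The grate is unmoved at home with the cup upright at (180,215), and the tool is clear. The valve bottomed at tip height 0.017 (force up to 18 N) and was then released.

```bash
python3 -m pendant '[[[0,0,0,0,0,0,-1],[0,0,0,0,0,0,-1],[0,0,0,0,0,0,-1],[0,0,0,0,0,0,-1],[0,0,0,0,0,0,-1]]]'; python3 -c "
from plant import r
print(r.close_job())"
```

```text
time_s: 15.0
tcp_pos: [0.471, -0.3616, 0.334]
eef_rot: [-180.0, 0.0, -105.7]
contact_force: [-0.6, 0.6, 0.6]
gripper_width: 0.0004
gripper_force: 0.0
the job is handed in; nothing more can be done
None
```

I handed the job in at 15 s of robot time: the grate is home with the cup upright on it, I pressed the rinser valve right down and released it, and the arm is clear. The hand-in gave no verdict, and the arm partly hid the valve in the last picture, so I did not see it fully risen.

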